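# Wipe the deck and wedge up the vial platform

### The job

Take the orange levelling wedge by its grip block and with its side wipe all three brass chips off the deck of the levelling stand, down onto the worktop; keep the fingers off the chips and leave the timer where it is. Then, with the wedge flat on the deck, push its thin end under the middle of the blue platform's front edge until that edge has just lifted off its stops, by about 4 mm. Finish holding the wedge there: keep hold of it, with the wedge alone carrying the front edge.

Things in the scene. Friction and masses are not known exactly. Their poses are not given: they have to be found in the camera images.
- wedge: orange plastic levelling wedge, 106 mm long, 0.16 kg, loose, flat on the worktop. Origin on its flat underside, below the middle of the grip block; +x points to its thin end. Grip block: 36 long (x -18 to 18), 28 wide (y), 45 high, upright sides; grip it across y from above, fingertips 10 mm or more above the underside so that they pass over the chips
- wedge_tip (a point): middle of the wedge's thin end, on the underside, 88 mm ahead (+x) of the wedge's origin. The ramp is 40 wide (y) and 70 long: 4 high at the thin end, rising straight to 22 at the grip block (18 mm in 70)
- stand: levelling stand fixed to the worktop: aluminium deck, flat top 18 mm above the worktop, carrying a blue hinged platform. Origin at worktop level below the middle of the platform's front edge; +x points back under the platform, y along the front edge. Deck: x -125 to 135, y -75 to 75. Two rubber stops, 12 in diameter, stand under the platform at x 16, y -58 and 58
- deck_lane (a point): point on the deck top, 60 mm in front of the platform's front edge (stand x -60, y 0): middle of the bare deck (stand x -125 to -5, y -75 to 75) where the chips lie, their centres within stand x -58 to -24, y -32 to 32
- platform_front (a point): middle of the underside of the blue platform's front edge, a steel bar 10 in diameter and 124 long (y -62 to 62). At rest on the stops it is 12 above the deck top (30 above the worktop), at x 0, y 0 of the stand. It rises as the wedge goes under. The vial rack fixed on the platform begins 47 behind it and reaches 117 above the worktop
- platform (a joint): tilt of the blue platform about its hinge, which lies 120 behind the front edge: 0 rad at rest on the stops, growing as the front edge rises (0.033 rad is 4 mm at the front edge). It falls back by its own weight, about 5 N at the front edge
- chip_0: one of three loose brass chips (16 x 12 x 7 mm, lying flat at the start) on the bare deck in front of the blue platform; origin at the centre of its underside
- chip_1: one of three loose brass chips (14 x 13 x 8 mm, lying flat at the start) on the bare deck in front of the blue platform; origin at the centre of its underside
- chip_2: one of three loose brass chips (17 x 11 x 7 mm, lying flat at the start) on the bare deck in front of the blue platform; origin at the centre of its underside
- timer: white clockwork timer with a dial, 68 x 62 x 52, loose, standing on the worktop, on the other side of the stand from the wedge; origin at the centre of its underside. To be left alone
Mind the look-alikes: they are no part of the job. There is more than one size of the wedge; the one meant has the size given above.

How it is judged (in metres and radians):
On the way, in this order (a step that is already met when the one before it is completed fails the run):
1. with the wedge in the fingers, all three chips are wiped off the deck onto the worktop ((height (world z) of chip_0 below 0.013 m or (height (world z) of chip_0 below 0.026 m and (y of chip_0 in the frame of stand above 0.077 m or y of chip_0 in the frame of stand below -0.077 m or x of chip_0 in the frame of stand below -0.127 m))) and (height (world z) of chip_1 below 0.013 m or (height (world z) of chip_1 below 0.026 m and (y of chip_1 in the frame of stand above 0.077 m or y of chip_1 in the frame of stand below -0.077 m or x of chip_1 in the frame of stand below -0.127 m))) and (height (world z) of chip_2 below 0.013 m or (height (world z) of chip_2 below 0.026 m and (y of chip_2 in the frame of stand above 0.077 m or y of chip_2 in the frame of stand below -0.077 m or x of chip_2 in the frame of stand below -0.127 m))) and contact force between the fingers and wedge above 2 N), for 0.2 s.
2. the held wedge lifts the platform's front edge off its stops (z of platform_front in the frame of stand above 0.0315 m and contact force between wedge and platform above 0.8 N and contact force between the fingers and wedge above 2 N), for 0.2 s.
At the end, for the whole second after the job is handed in: The gripped wedge (over 2 N) lies flat on the deck (within 3.5 mm, 0.06 rad, 35 mm of the middle line) and alone carries the platform's front edge (over 0.8 N), 1.5 to 6.5 mm above its rest height, still; the robot does not touch the platform; all chips are off the deck (all of step 2 and (height (world z) of chip_0 below 0.013 m or (height (world z) of chip_0 below 0.026 m and (y of chip_0 in the frame of stand above 0.077 m or y of chip_0 in the frame of stand below -0.077 m or x of chip_0 in the frame of stand below -0.127 m))) and (height (world z) of chip_1 below 0.013 m or (height (world z) of chip_1 below 0.026 m and (y of chip_1 in the frame of stand above 0.077 m or y of chip_1 in the frame of stand below -0.077 m or x of chip_1 in the frame of stand below -0.127 m))) and (height (world z) of chip_2 below 0.013 m or (height (world z) of chip_2 below 0.026 m and (y of chip_2 in the frame of stand above 0.077 m or y of chip_2 in the frame of stand below -0.077 m or x of chip_2 in the frame of stand below -0.127 m))) and z of platform_front in the frame of stand below 0.0365 m and contact force between each of the arm, the fingers and platform below 0.3 N and z of wedge in the frame of stand between 0.015 and 0.0215 m and angle between wedge's own z axis and vertical below 0.06 rad and y of wedge in the frame of stand between -0.035 and 0.035 m and linear speed of wedge below 0.01 m/s and velocity of joint platform below 0.05 rad/s); the arm keeps its last pose, push and grip.
It fails at once if the fingers push a chip (contact force between the fingers and chip_0 above 1 N or contact force between the fingers and chip_1 above 1 N or contact force between the fingers and chip_2 above 1 N).
It fails at once if the timer is moved by more than 30 mm (distance of timer from where it was at the start of the episode above 0.03 m).
It also fails if it takes over 58 s, if anything falls off the work surface, if the arm or the gripper's body presses on something with over 40 N, if the wrist force passes 120 N, or if a joint passes its speed limit or range.

### The arm

A 6-joint arm with a two-finger parallel gripper is mounted at the origin on a cart in front of the work surface, level with it; the furniture and walls round the work are solid. World frame = base frame: x ahead of the robot, y to its left, z up, the work surface at z = 0. Lengths are in mm, angles in rad, forces in N, time in s.
With the tool pointing down it reaches from about 275 to 775 mm from the base axis. Payload 14.6 kg.
Tool frame: the origin (TCP) lies where the fingers leave the gripper's body, on its centre line; the fingertips stand 73 mm ahead of it and the grasp point (between the pads) lies 54 mm ahead of it (bot.hold_point_z is the distance from the TCP to the grasp point, in mm); z points along the fingers, y is the line along which they close (so a half turn about z gives the same grasp; the last joint's range is limited). The gripper opens to 85 mm and grips with 20 to 120 N. Pads are 22 mm wide; open, the fingers measure 114 mm over their backs; the gripper's body (76 mm by 85 mm) begins 54 mm behind the grasp point. The pads swing forward as they close: fully open they stand 13 mm farther back than shut.
Start: joints at [-1.327, 0.263, -0.048, 1.259, 0, 1.415], TCP at [203.858, -483.808, 303.878] pointing down, gripper open.
Joint ranges: [-2.65, 2.65], [-0.89, 1.7], [-1.18, 1.37], [-2.13, 2.11], [-1.35, 1.29], [-3.14, 3.14]. Speed limits (rad/s): [1.89, 1.89, 2.57, 2.79, 3.14, 3.14].

### API

Orientations are given as a rotation vector (axis times angle).
In Python, from cell import bot gives the robot as it stands. The module is installed in compiled form; this text tells all that it offers.
- The arm moves only by the tool move_arm, never from a script. Its argument "increments" is text: rows parted by semicolons, each of 7 numbers parted by spaces: the shift along the tool's x, y, z in mm, then the turn, a rotation vector about the tool's x, y, z in rad, then the finger opening in mm, from 0 to 85.4. In form: x y z wx wy wz claw; .... A call has 1 to 5 rows; each row shifts and turns the commanded pose from where the row before left it, along the tool's axes as they then stand; what a row does not reach is not made up. A row lasts 1/8 s, in which the tool goes at most 62.5 mm and 10.7 degrees, less where a joint would pass 70% of its speed; a pose out of reach is approached as far as the arm can. A call with a gripper value outside its range is refused whole. The fingers move at their own pace and stop on an object; "squeeze" is the grip in N (left out, the last holds). Time passes only in rows, so rows that do not move let the fingers close. It gives the time, the measured TCP pose, the force, the opening and the grip force at its end, in the units of the state.
- bot.read_state(): the state, without advancing time (a new reading comes with each control period).
- bot.capture(name): name is "scene" or "side" or "wrist"; returns the picture (400x640x3 uint8, red, green, blue); there is no depth.
- bot.camera_params(name): a dict with "fx", "fy", "cx", "cy" (pixels), "R" (3x3) and "t" (3): a world point X has camera coordinates R X + t. Camera axes: x right, y down, z forward; pixel columns grow to the right and rows downward; lengths in mm; the calibration is good to about 2 mm. A picture is of the moment at which its call begins: read the wrist's pose just before it. camera_params takes no time and is no camera call; for the wrist camera it gives the pose at the moment of the call.
- bot.close_job(): hands the job in; it is judged then, once.
The state is a dict: "time_s": time; "joint_pos": joint angles; "joint_velocities": joint speeds; "joint_efforts": joint torques, N m; "tcp_pos": TCP position; "tcp_rot": TCP orientation; "ft_force": force on the tool from outside, world axes, zero at the start; "wrist_torque": the same for the moment, N m; "width": opening from 0.0 (shut) to 1.0 (fully open); "grip_force": force on a finger pad.
Only numpy, scipy, OpenCV 4.12 (cv2) and the standard library are available. Lean on these libraries where they do the work, as an engineer would, in place of code of your own. Each camera call takes 0.05 s, during which the arm holds its last target. There are 200 camera calls.

## Working session

There is one attempt and no reset: what is moved stays moved. The work goes in short steps, Python scripts to look and compute and a tool call to move; the robot and the scene stay as the last step left them, time stands still between calls to the robot, and variables do not carry over. Pictures are saved under pics/ and viewed, at most 10 in all, crops included, and the job is handed in when it is done.

Besides the shell and the picture viewer there is one more tool, called after "Call:" by a JSON object that holds its "fn" and its "kwargs", one argument or row to a line. move_arm: Moves the arm, as the interface text tells. Its arguments: {"type":"object","properties":{"increments":{"type":"string"},"squeeze":{"type":"number"}},"required":["increments"]}

```bash
mkdir -p pics; cat > h.py <<'E'
import numpy as np, cv2
from cell import bot
def ray(name,u,v,z,P=None):
    P=P or bot.camera_params(name); R=np.array(P["R"]);t=np.array(P["t"])
    d=R.T@np.array([(u-P["cx"])/P["fx"],(v-P["cy"])/P["fy"],1]); c=-R.T@t
    return c+d*(z-c[2])/d[2]
def proj(name,X,P=None):
    P=P or bot.camera_params(name); c=np.array(P["R"])@np.array(X,float)+np.array(P["t"])
    return P["fx"]*c[0]/c[2]+P["cx"],P["fy"]*c[1]/c[2]+P["cy"]
def save(name,f,crop=None,s=1):
    im=bot.capture(name)[...,::-1]
    cv2.imwrite('pics/raw_'+f,im)
    if crop: im=im[crop[1]:crop[3],crop[0]:crop[2]]
    cv2.imwrite('pics/'+f,cv2.resize(im,None,fx=s,fy=s,interpolation=cv2.INTER_CUBIC))
E
python3 - <<'E'
from h import *
save('scene','a.png'); save('side','b.png')
s=bot.read_state();print(s['tcp_pos'],s['tcp_rot'],s['time_s'])
E
```

```text
[ 203.80642019 -483.6265005   303.47421451] [-3.07840611e+00 -6.22084020e-01  6.22804339e-05] 0.1
```

View pics/a.png

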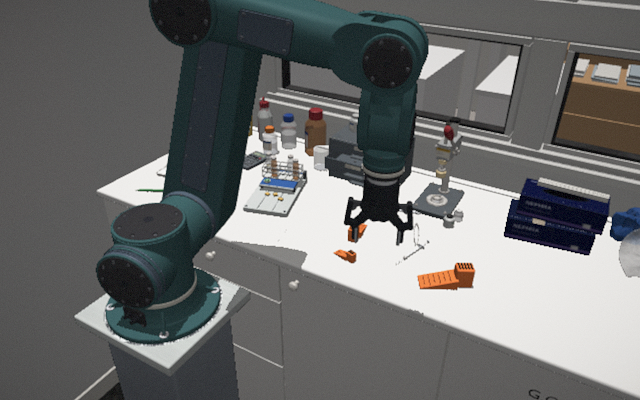

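View pics/b.png

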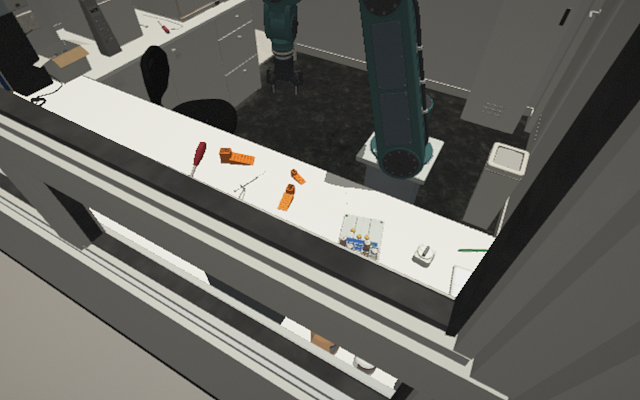

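Orange candidates: a large wedge at side (237,157) / scene (447,277), a small one at side (297,176) / scene (346,255), and a medium one at side (288,196) / scene (357,232). The stand is at side (361,235). I'll measure the lengths and crop.

```bash
python3 - <<'E'
from h import *
im=cv2.imread('pics/b.png');P=bot.camera_params('side')
hsv=cv2.cvtColor(im,cv2.COLOR_BGR2HSV)
m=cv2.inRange(hsv,(5,150,100),(18,255,255))
n,l,st,c=cv2.connectedComponentsWithStats(m)
for i in range(1,n):
    if st[i,4]>30:
        ys,xs=np.where(l==i); w=np.array([ray('side',u,v,0,P)[:2] for u,v in zip(xs,ys)])
        (ctr,sz,a)=cv2.minAreaRect(w.astype(np.float32)); print(st[i],np.round(ctr),np.round(sz),round(a))
for f,c,o in (('b',(215,140,400,265),'b2'),('a',(235,150,385,270),'a2')):
    q=cv2.imread(f'pics/{f}.png')[c[1]:c[3],c[0]:c[2]]
    cv2.imwrite(f'pics/{o}.png',cv2.resize(q,None,fx=4.3,fy=4.3,interpolation=cv2.INTER_CUBIC))
E
```

```text
[220 148  34  16 358] [ 434. -619.] [ 86. 181.] 3
[291 170  14  14  83] [ 398. -316.] [89. 27.] 66
[278 184  16  26 216] [ 513. -289.] [137.  40.] 15
```

View pics/b2.png

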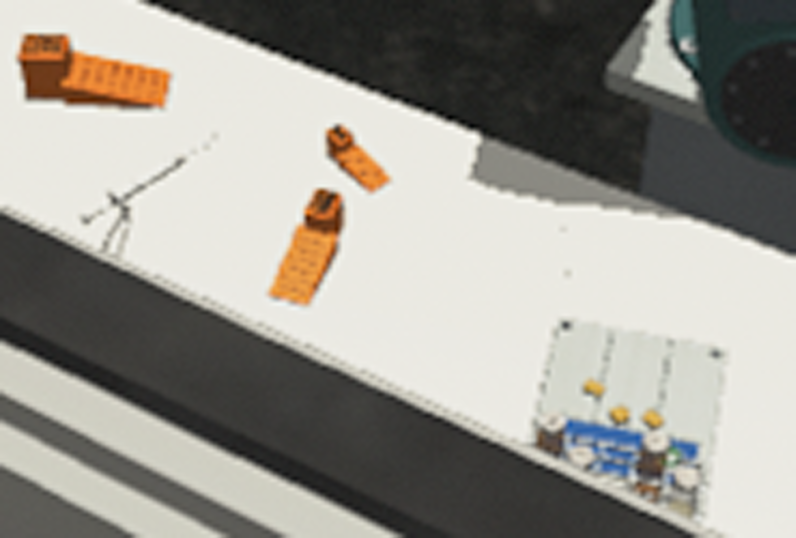

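View pics/a2.png

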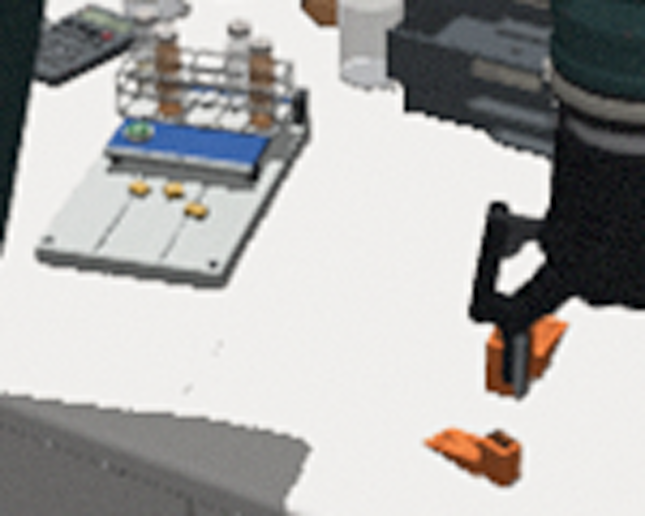

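```bash
python3 - <<'E'
from h import *
S=lambda x,y,z:np.round(ray('side',215+x/4.3-.4,140+y/4.3-.4,z),0)[:2]
A=lambda x,y,z:np.round(ray('scene',235+x/4.3-.4,150+y/4.3-.4,z),0)[:2]
print('tip',S(270,296,4),S(312,304,4),'top of block',S(323,190,45),S(312,210,45),S(340,213,45),'scene tip',A(566,322,4), A(488,390,0))
print('deck front side',S(560,322,18),S(724,352,18),'R rear',S(703,535,18),'scene',A(38,252,18),A(222,275,18),A(306,130,18))
for p in ((594,387),(620,413),(653,418)):print('chip side',S(*p,22))
for p in ((139,189),(174,189),(196,210)):print('chip scene',A(*p,22))
print('plat front', S(566,422,40),S(697,447,40),A(108,152,40),A(258,176,40))
P=bot.camera_params('side');print(-np.array(P['R']).T@P['t'],P['fx'])
P=bot.camera_params('scene');print(-np.array(P['R']).T@P['t'],P['fx'])
P=bot.camera_params('wrist');R=np.array(P['R']);print(R,-R.T@P['t'],P['fx'])
E
```

```text
tip [ 590. -287.] [ 579. -249.] top of block [ 486. -294.] [ 512. -289.] [ 503. -265.] scene tip [ 580. -292.] [ 479. -280.]
deck front side [498. -41.] [458.  98.] R rear [638. 154.] scene [440.  85.] [485. -52.] [709.  12.]
chip side [551.  17.]
chip side [565.  48.]
chip side [556.  74.]
chip scene [551.  70.]
chip scene [566.  47.]
chip scene [548.  14.]
plat front [608.  17.] [578. 120.] [562. 107.] [591. -16.]
[1318.99867843  280.06338003 1072.181968  ] 360.90113785978355
[-649.83322892 -826.94262936  896.56682402] 505.46533407487874
[[ 3.88896415e-01 -9.21281253e-01  6.56969248e-04]
 [-8.84737257e-01 -3.73271215e-01  2.79121097e-01]
 [-2.56903806e-01 -1.09130439e-01 -9.60255686e-01]] [ 269.76782947 -456.5361172   373.90308061] 292.0562549453407
```

```bash
cat >> h.py <<'E'
from scipy.spatial.transform import Rotation as Rn
def plan(pos,yaw):
    s=bot.read_state(); R=Rn.from_rotvec(s['tcp_rot']); p=np.array(s['tcp_pos'])
    T=Rn.from_matrix([[np.cos(yaw),np.sin(yaw),0],[np.sin(yaw),-np.cos(yaw),0],[0,0,-1]])
    print('t',s['time_s'],'p',p.round(1),'F',np.round(s['ft_force'],1),'w',round(s['width']*85.4,1),'g',round(s['grip_force'],1))
    print('shift now-axes',R.inv().apply(np.array(pos)-p).round(1),'goal-axes',T.inv().apply(np.array(pos)-p).round(1),'turn',(R.inv()*T).as_rotvec().round(3))
E
python3 - <<'E'
from h import *
plan((490,-282,290),0.25)
print(ray('side',424,258,0),ray('side',419,249,50))
E
```

```text
t 0.1 p [ 203.8 -483.6  303.5] F [ 0.6 -0.6  0.1] w 85.3 g 0.0
shift now-axes [342.  -74.7  13.6] goal-axes [ 327.2 -124.6   13.5] turn [-0.001 -0.     0.149]
[524.26225438 282.66378542   0.        ] [534.73862859 256.229663    50.        ]
```

Call:
{"fn": "move_arm", "kwargs": {
  "increments": "57 -12.5 2.3 0 0 0 85; 57 -12.5 2.3 0 0 0 85; 57 -12.5 2.3 0 0 0 85; 57 -12.5 2.3 0 0 0 85; 57 -12.5 2.3 0 0 0 85"
}}

```text
time_s: 0.72
tcp_pos: [443.6, -314.1, 292.2]
tcp_rot: [-3.079, -0.622, 0.0]
ft_force: [0.7, -0.9, -0.7]
width: 0.993
grip_force: 0.0
```

Call:
{"fn": "move_arm", "kwargs": {
  "increments": "57 -12.5 2.1 0 0 0 85; 0 0 0 0 0 0.149 85; 0 0 0 0 0 0 85"
}}

```text
time_s: 1.1
tcp_pos: [490.1, -281.5, 289.9]
tcp_rot: [-3.116, -0.394, 0.001]
ft_force: [-0.5, -0.0, -0.4]
width: 0.994
grip_force: 0.0
```

```bash
python3 - <<'E'
from h import *
plan((490,-282,290),0.25)
import pickle
P=bot.camera_params('wrist'); save('wrist','w.png'); pickle.dump(P,open('w.pkl','wb'))
E
```

```text
t 1.1 p [ 490.1 -281.5  289.9] F [-0.5 -0.  -0.4] w 84.9 g 0.0
shift now-axes [-0.3  0.5 -0.1] goal-axes [-0.3  0.5 -0.1] turn [-0.001  0.001  0.002]
```

View pics/w.png

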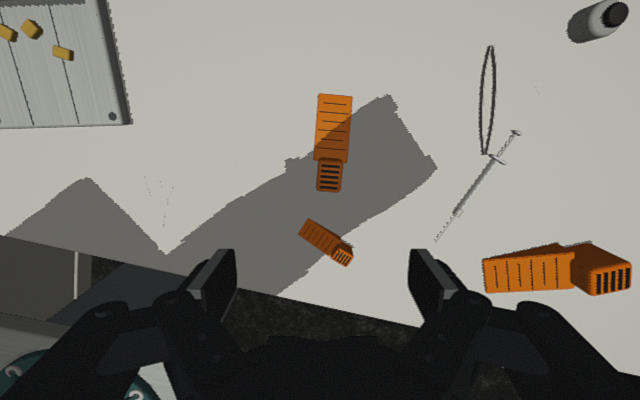

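The wrist view shows the wedge upright in the picture. Its tip corners are at (319,94) and (352,96), the ramp ends at about (315,160)/(348,163), and the rear top edge of the block is at (317,191)/(341,192).

```bash
python3 - <<'E'
from h import *
import pickle; P=pickle.load(open('w.pkl','rb'))
from scipy.optimize import least_squares
im=cv2.imread('pics/w.png');h=cv2.cvtColor(im,cv2.COLOR_BGR2HSV)
m=cv2.inRange(h,(3,130,60),(20,255,255)); n,l,st,_=cv2.connectedComponentsWithStats(cv2.morphologyEx(m,cv2.MORPH_CLOSE,np.ones((5,5))))
i=l[130,335]; mask=(l==i).astype(np.uint8); print(st[i])
B=[(x,y,z) for x in(-18,18) for y in(-14,14) for z in(0,45)]
W=[(x,y,z) for y in(-20,20) for x,z in((18,0),(18,22),(88,0),(88,4))]
def ren(q,ss=4):
    o=np.zeros((400*1,640*1),np.float32)
    c,s=np.cos(q[2]),np.sin(q[2])
    for V in(B,W):
        u=np.array([proj('wrist',(q[0]+c*x-s*y,q[1]+s*x+c*y,z),P) for x,y,z in V],np.float32)
        cv2.fillConvexPoly(o,np.round(cv2.convexHull(u)*16).astype(np.int32),1,cv2.LINE_AA if 0 else 8,4)
    return o
from scipy.optimize import minimize
mb=cv2.GaussianBlur(mask.astype(np.float32),(0,0),2)
f=lambda q:((cv2.GaussianBlur(ren((q[0],q[1],q[2]/100)),(0,0),2)-mb)**2).sum()
best=min((minimize(f,(495+a,-282,b),method='Nelder-Mead',options=dict(initial_simplex=[(495+a,-282,b),(505+a,-282,b),(495+a,-272,b),(495+a,-282,b+10)])) for a in(-8,8) for b in(15,30)),key=lambda r:r.fun)
print(best.x,best.fun,'IoU',(ren((best.x[0],best.x[1],best.x[2]/100))*mask).sum()/np.maximum(ren((best.x[0],best.x[1],best.x[2]/100)),mask).sum())
a,b=best.x[:2]
plan((a,b,87),best.x[2]/100)
# stand from wrist
for p in((132,123),):print('deck corner',ray('wrist',*p,18,P))
E
```

```text
[ 314   94   38   98 2971]
[ 498.9674844  -287.84818891   15.92307625] 45.10812759399414 IoU 0.9123839
t 1.15 p [ 489.7 -281.9  290. ] F [ 0.4 -0.  -0.1] w 85.4 g 0.0
shift now-axes [  7.6   8.2 203. ] goal-axes [  8.2   7.4 203. ] turn [-0.     0.     0.094]
deck corner [497.79292408 -58.35671914  18.        ]
```

Call:
{"fn": "move_arm", "kwargs": {
  "increments": "7.5 8 0 0 0 0.092 85; 0 0 60 0 0 0 85; 0 0 60 0 0 0 85; 0 0 50 0 0 0 85; 0 0 20 0 0 0 85"
}}

```text
time_s: 1.78
tcp_pos: [497.4, -287.7, 97.6]
tcp_rot: [-3.129, -0.25, 0.004]
ft_force: [0.2, 0.1, 0.8]
width: 0.998
grip_force: 0.0
```

Call:
{"fn": "move_arm", "kwargs": {
  "increments": "0 0 15 0 0 0 85; 0 0 0 0 0 0 85"
}}

```text
time_s: 2.02
tcp_pos: [498.7, -288.0, 84.9]
tcp_rot: [-3.131, -0.248, 0.001]
ft_force: [0.6, -0.3, -0.2]
width: 0.994
grip_force: 0.0
```

```bash
python3 - <<'E'
from h import *
plan((499,-287.8,85),0.159); save('wrist','g.png')
E
```

```text
t 2.025 p [ 498.7 -288.    84.9] F [ 0.6 -0.3 -0.2] w 84.9 g 0.0
shift now-axes [ 0.4 -0.2 -0.1] goal-axes [ 0.4 -0.2 -0.1] turn [-0.001  0.001 -0.001]
```

View pics/g.png

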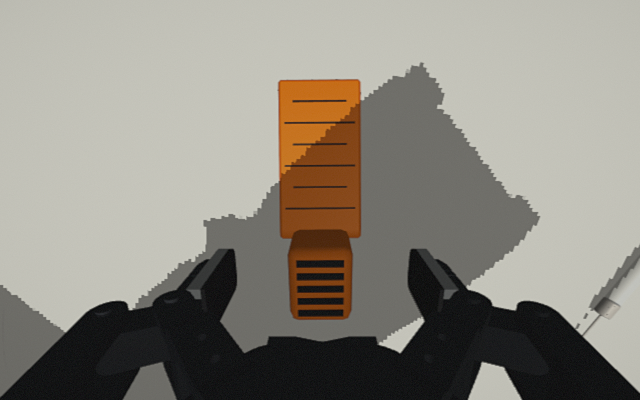

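The wedge is straight and centred between the pads (block columns 289–352), so I'll grip it.

Call:
{"fn": "move_arm", "kwargs": {
  "increments": "0 0 0 0 0 0 20; 0 0 0 0 0 0 20; 0 0 0 0 0 0 20; 0 0 0 0 0 0 20; 0 0 0 0 0 0 20",
  "squeeze": 80
}}

```text
time_s: 2.7
tcp_pos: [499.3, -287.9, 85.9]
tcp_rot: [3.131, 0.248, 0.001]
ft_force: [-0.8, 0.7, 7.7]
width: 0.317
grip_force: 79.4
```

Call:
{"fn": "move_arm", "kwargs": {
  "increments": "0 0 -20 0 0 0 20; 0 0 -40 0 0 0 20; 0 0 -50 0 0 0 20; 0 0 -40 0 0 0 20; 0 0 0 0 0 0 20"
}}

```text
time_s: 3.32
tcp_pos: [500.0, -288.4, 238.1]
tcp_rot: [3.128, 0.248, 0.006]
ft_force: [0.2, 0.3, -2.3]
width: 0.318
grip_force: 78.7
```

```bash
python3 - <<'E'
from h import *
import pickle
# go to look above deck: TCP behind deck front
y=0.315;o=np.array([589,61]);c,s=np.cos(y),np.sin(y)
q=o+np.array([[c,-s],[s,c]])@[-150,0]
plan((*q,235),y)
E
```

```text
t 3.325 p [ 500.  -288.4  238.1] F [ 0.2  0.3 -2.3] w 27.1 g 78.7
shift now-axes [  -5.3 -307.6    1.9] goal-axes [  42.9 -304.6    3.1] turn [ 0.004 -0.003 -0.157]
```

```bash
python3 - <<'E'
from h import *
y=0.315;o=np.array([589,61]);c,s=np.cos(y),np.sin(y)
q=o+np.array([[c,-s],[s,c]])@[-120,-110]
plan((*q,300),y)
E
```

```text
t 3.325 p [ 500.  -288.4  238.1] F [ 0.2  0.3 -2.3] w 27.1 g 78.7
shift now-axes [  41.8 -203.4  -62.5] goal-axes [  72.9 -194.6  -61.9] turn [ 0.004 -0.003 -0.157]
```

Call:
{"fn": "move_arm", "kwargs": {
  "increments": "0 0 0 0 0 -0.157 20; 18 -48 -15 0 0 0 20; 18 -48 -15 0 0 0 20; 18 -49 -16 0 0 0 20; 19 -49 -16 0 0 0 20"
}}

```text
time_s: 3.95
tcp_pos: [508.0, -79.1, 296.7]
tcp_rot: [-3.102, -0.492, 0.002]
ft_force: [0.7, 1.0, -1.0]
width: 0.318
grip_force: 79.0
```

Call:
{"fn": "move_arm", "kwargs": {
  "increments": "0 0 0 0 0 0 20; 0 0 0 0 0 0 20"
}}

```text
time_s: 4.2
tcp_pos: [508.3, -80.8, 296.4]
tcp_rot: [-3.102, -0.493, 0.002]
ft_force: [-1.0, -0.4, 0.2]
width: 0.312
grip_force: 79.1
```

```bash
python3 - <<'E'
from h import *
import pickle
P=bot.camera_params('wrist'); s=bot.read_state(); save('wrist','d.png',(60,0,420,270),2.2); pickle.dump((P,s),open('d.pkl','wb'))
print(s['tcp_pos'],s['tcp_rot'],s['time_s'])
E
```

```text
[508.33088157 -80.81569949 296.35179632] [-3.10234603e+00 -4.93251304e-01  1.78083013e-03] 4.2
```

View pics/d.png

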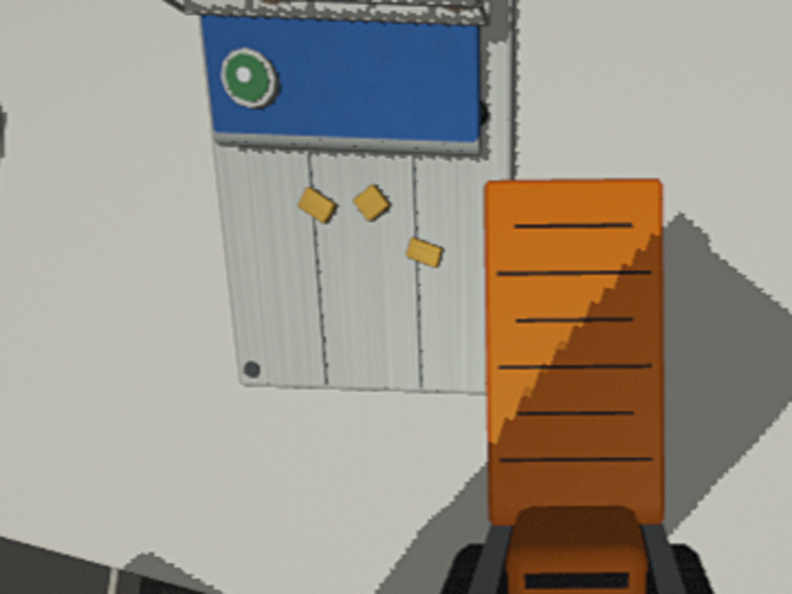

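```bash
python3 - <<'E'
from h import *
import pickle;P,s=pickle.load(open('d.pkl','rb'))
C=lambda x,y,z:ray('wrist',60+x/2.2-.3,y/2.2-.3,z,P)[:2]
fl,fm=C(240,385,18),C(484,393,18); bl,br=C(216,146,35),C(480,155,35)
le=C(219,160,18); re=C(517,165,18); ang=lambda a,b:np.arctan2(*(b-a)[::-1])
print(fl,fm,bl,br,le,re)
print('yaw front',ang(fm,fl)-np.pi/2,'bar',ang(br,bl)-np.pi/2,'left',ang(fl,le),'barlen',np.linalg.norm(bl-br))
y=np.mean([ang(fm,fl)-np.pi/2,ang(br,bl)-np.pi/2,ang(fl,le)]);ex=np.array([np.cos(y),np.sin(y)]);ey=np.array([-ex[1],ex[0]])
o=(bl+br)/2+5*ex; print(y,o)
for n,p in dict(fl=fl,fm=fm,le=le,re=re,c0=C(317,204,25),c1=C(371,202,25),c2=C(425,252,25)).items(): print(n,np.round([(p-o)@ex,(p-o)@ey],1))
# wedge tip in image: corners at (486,182),(661,180)
t=np.array(s['tcp_pos']);R=Rn.from_rotvec(s['tcp_rot'])
for zz in(-84,-87,-90):
    a,b=[C(*q,t[2]+zz+4) for q in((486,182),(661,180))]; m=(a+b)/2-t[:2]
    print(zz,np.linalg.norm(a-b),R.inv().apply([*m,0]).round(1),ang(b,a)-np.pi/2)
E
```

```text
[453.01469395  95.21394518] [490.42214164 -33.75267894] [570.07298875 118.18387865] [605.16982105  -1.75882339] [563.77743668 124.81048315] [607.95856682 -17.72343417]
yaw front 0.2823083943998652 bar 0.2846663231480029 left 0.26110642862142347 barlen 124.97215454062508
0.2760270487230972 [592.43213389  59.57520388]
fl [-124.4   72.3]
fm [-123.6  -62. ]
le [-9.8 70.6]
re [ -6.1 -78.6]
c0 [-29.   20.4]
c1 [-27.   -6.6]
c2 [-49.9 -32.9]
-84 38.13885548262226 [86.7  0.  -0.1] 0.3267352187137258
-87 38.900023754177084 [87.   0.  -0.1] 0.32673521871372935
-90 39.661192025731836 [87.3 -0.  -0.1] 0.32673521871372735
```

```bash
cat >> h.py <<'E'
Y=0.28; O=np.array([592.8,58.1]); ex=np.array([np.cos(Y),np.sin(Y)]); ey=np.array([-ex[1],ex[0]])
def sp(x,y,z):
    plan((*(O+x*ex+y*ey),z),Y); p=np.array(bot.read_state()['tcp_pos'])[:2]-O; print('in stand',(p@ex).round(1),(p@ey).round(1))
E
python3 -c "
from h import *
sp(-90,61,130)"
```

```text
t 4.25 p [508.3 -81.3 296.3] F [-0.2 -0.3 -0.5] w 26.8 g 79.1
shift now-axes [  35.8 -170.4  166.3] goal-axes [  29.7 -171.6  166.3] turn [-0.001  0.001  0.034]
in stand -119.7 -110.6
```

Call:
{"fn": "move_arm", "kwargs": {
  "increments": "0 0 0 0 0 0.034 20; 6 -40 0 0 0 0 20; 8 -44 0 0 0 0 20; 8 -44 20 0 0 0 20; 8 -44 40 0 0 0 20"
}}

```text
time_s: 4.88
tcp_pos: [490.3, 93.4, 237.2]
tcp_rot: [3.111, 0.435, 0.004]
ft_force: [1.4, 0.3, -1.1]
width: 0.322
grip_force: 79.3
```

Call:
{"fn": "move_arm", "kwargs": {
  "increments": "0 0 40 0 0 0 20; 0 0 35 0 0 0 20; 0 0 20 0 0 0 20; 0 0 11 0 0 0 20; 0 0 0 0 0 0 20"
}}

```text
time_s: 5.5
tcp_pos: [489.6, 92.4, 130.9]
tcp_rot: [-3.111, -0.438, 0.001]
ft_force: [1.3, -0.8, -1.9]
width: 0.316
grip_force: 79.3
```

```bash
python3 -c "
from h import *
sp(-90,61,105)"
```

```text
t 5.5 p [489.6  92.4 130.9] F [ 1.3 -0.8 -1.9] w 27.0 g 79.3
shift now-axes [-0.3  0.5 25.9] goal-axes [-0.3  0.5 25.9] turn [-0.     0.001 -0.001]
in stand -89.7 61.5
```

Call:
{"fn": "move_arm", "kwargs": {
  "increments": "0 0 15 0 0 0 20; 0 0 8 0 0 0 20; 0 0 2 0 0 0 20; 0 0 0 0 0 0 20"
}}

```text
time_s: 6.0
tcp_pos: [489.6, 92.6, 107.4]
tcp_rot: [3.11, 0.438, 0.001]
ft_force: [-7.3, -2.5, 9.9]
width: 0.317
grip_force: 83.2
```

Call:
{"fn": "move_arm", "kwargs": {
  "increments": "0 0 1 0 0 0 20; 0 0 0 0 0 0 20"
}}

```text
time_s: 6.25
tcp_pos: [489.5, 92.5, 106.5]
tcp_rot: [3.11, 0.438, 0.001]
ft_force: [-8.1, -1.2, 10.1]
width: 0.313
grip_force: 83.6
```

Call:
{"fn": "move_arm", "kwargs": {
  "increments": "0 0 1 0 0 0 20; 0 0 0 0 0 0 20"
}}

```text
time_s: 6.5
tcp_pos: [489.4, 92.5, 106.3]
tcp_rot: [3.11, 0.438, 0.001]
ft_force: [-13.9, -2.2, 27.9]
width: 0.312
grip_force: 86.1
```

```bash
python3 - <<'E'
from h import *
save('wrist','e.png',(60,0,460,330),1.8)
E
```

```text
(no output)
```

View pics/e.png

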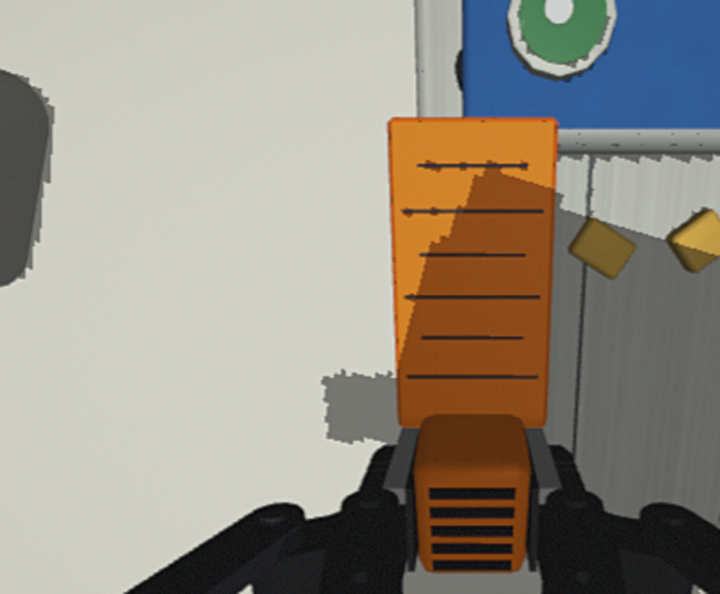

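The tip landed on top of the platform bar, so the wedge has pitched nose-up in the fingers. I'll lift, back off, press it flat on the deck in front of the bar, and regrip.

Call:
{"fn": "move_arm", "kwargs": {
  "increments": "0 0 -10 0 0 0 20; 0 0 -20 0 0 0 20; -22 0 0 0 0 0 20; 0 0 0 0 0 0 20; 0 0 20 0 0 0 20"
}}

```text
time_s: 7.18
tcp_pos: [470.2, 86.7, 115.6]
tcp_rot: [3.11, 0.439, 0.006]
ft_force: [-0.2, -0.1, -1.5]
width: 0.314
grip_force: 81.7
```

Call:
{"fn": "move_arm", "kwargs": {
  "increments": "0 0 7 0 0 0 20; 0 0 2 0 0 0 20; 0 0 1 0 0 0 20; 0 0 1 0 0 0 20; 0 0 0 0 0 0 20",
  "squeeze": 20
}}

```text
time_s: 7.8
tcp_pos: [469.7, 86.9, 105.5]
tcp_rot: [3.111, 0.44, 0.005]
ft_force: [-8.7, 0.8, 38.2]
width: 0.313
grip_force: 87.5
```

Call:
{"fn": "move_arm", "kwargs": {
  "increments": "0 0 -1 0 0 0 20; 0 0 0 0 0 0 30; 0 0 0 0 0 0 34; 0 0 0 0 0 0 36",
  "squeeze": 20
}}

```text
time_s: 8.3
tcp_pos: [468.6, 86.8, 104.2]
tcp_rot: [-3.111, -0.44, 0.0]
ft_force: [-0.5, 0.3, -0.1]
width: 0.416
grip_force: 0.0
```

```bash
python3 - <<'E'
from h import *
sp(-111,61,105)
save('wrist','f.png',(140,0,540,330),1.8)
E
```

```text
t 8.3 p [468.6  86.8 104.2] F [-0.5  0.3 -0.1] w 35.5 g 0.0
shift now-axes [ 0.4  0.9 -0.8] goal-axes [ 0.4  0.9 -0.8] turn [-0.     0.     0.001]
in stand -111.4 61.9
```

View pics/f.png

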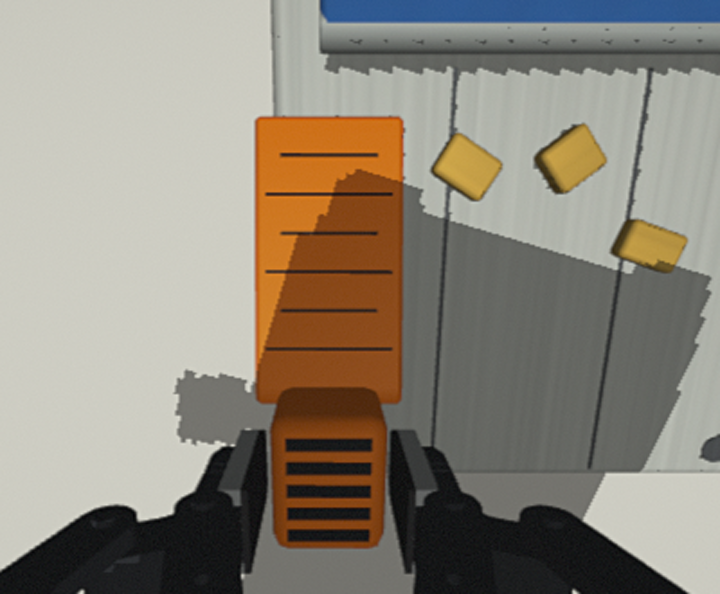

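Wedge is now flat: the tip edge is at crop row 118, the bar front at row 52, and the chips are untouched. I'll measure the wedge relative to the TCP and bar.

```bash
python3 - <<'E'
from h import *
P=bot.camera_params('wrist')
C=lambda x,y,z:ray('wrist',140+x/1.8-.3,y/1.8-.3,z,P)[:2]
f=lambda p:np.round([(p-O)@ex,(p-O)@ey],1)
print('tip',f(C(256,118,22)),f(C(403,118,22)),'bar front',f(C(324,52,35)),f(C(700,53,35)),'deck fr',f(C(440,472,18)),f(C(640,471,18)),'left',f(C(276,80,18)))
print('chips',[f(C(*p,25)) for p in((467,167),(571,158),(649,245))])
E
```

```text
tip [-17.   80.3] [-16.9  41.2] bar front [-4.6 62.1] [ -4.7 -26.8] deck fr [-123.7   24. ] [-123.3  -42.2] left [-7.  75.1]
chips [array([-29.4,  23.9]), array([-27.1,  -3.6]), array([-49.8, -28.4])]
```

Call:
{"fn": "move_arm", "kwargs": {
  "increments": "6.4 1 -0.8 0 0 0 36; 0 0 0 0 0 0 20; 0 0 0 0 0 0 20; 0 0 0 0 0 0 20; 0 0 0 0 0 0 20",
  "squeeze": 100
}}

```text
time_s: 8.98
tcp_pos: [475.9, 87.7, 105.6]
tcp_rot: [3.111, 0.44, 0.003]
ft_force: [1.3, 1.0, 6.4]
width: 0.309
grip_force: 98.6
```

Call:
{"fn": "move_arm", "kwargs": {
  "increments": "0 0 -1 0 0 0 20; 6 0 0 0 0 0 20; 6 0 0 0 0 0 20; 0 0 0 0 0 0 20"
}}

```text
time_s: 9.48
tcp_pos: [487.0, 91.0, 105.9]
tcp_rot: [3.111, 0.44, 0.0]
ft_force: [-0.6, 0.2, -1.7]
width: 0.309
grip_force: 98.2
```

```bash
python3 -c "
from h import *
sp(-93,-75,105)"
```

```text
t 9.475 p [487.   91.  105.9] F [-0.6  0.2 -1.7] w 26.4 g 98.2
shift now-axes [ -0.5 135.9   0.9] goal-axes [ -0.4 135.9   0.9] turn [ 0.    -0.     0.001]
in stand -92.6 60.9
```

Call:
{"fn": "move_arm", "kwargs": {
  "increments": "0 8 0 0 0 0 20; 0 8 0 0 0 0 20; 0 8 0 0 0 0 20; 0 8 0 0 0 0 20; 0 8 0 0 0 0 20"
}}

```text
time_s: 10.1
tcp_pos: [497.7, 51.8, 106.1]
tcp_rot: [3.111, 0.439, 0.0]
ft_force: [0.6, -0.6, -1.2]
width: 0.312
grip_force: 98.2
```

Call:
{"fn": "move_arm", "kwargs": {
  "increments": "0 8 0 0 0 0 20; 0 8 0 0 0 0 20; 0 8 0 0 0 0 20; 0 8 0 0 0 0 20; 0 8 0 0 0 0 20"
}}

```text
time_s: 10.72
tcp_pos: [508.8, 13.5, 106.1]
tcp_rot: [-3.111, -0.44, 0.0]
ft_force: [0.0, 0.5, -0.8]
width: 0.312
grip_force: 98.2
```

Call:
{"fn": "move_arm", "kwargs": {
  "increments": "0 8 0 0 0 0 20; 0 8 0 0 0 0 20; 0 8 0 0 0 0 20; 0 8 0 0 0 0 20; 0 8 0 0 0 0 20"
}}

```text
time_s: 11.35
tcp_pos: [519.9, -24.9, 106.1]
tcp_rot: [3.111, 0.44, -0.0]
ft_force: [0.8, -0.7, -0.6]
width: 0.313
grip_force: 98.3
```

Call:
{"fn": "move_arm", "kwargs": {
  "increments": "0 8 0 0 0 0 20; 0 8 0 0 0 0 20; 0 0 0 0 0 0 20; 0 0 0 0 0 0 20"
}}

```text
time_s: 11.85
tcp_pos: [524.1, -39.7, 106.1]
tcp_rot: [-3.111, -0.44, 0.0]
ft_force: [0.1, -0.5, -0.7]
width: 0.317
grip_force: 98.3
```

```bash
python3 - <<'E'
from h import *
sp(-105,0,105)
save('wrist','k.png',(0,0,640,330),1.25)
E
```

```text
t 11.85 p [524.1 -39.7 106.1] F [ 0.1 -0.5 -0.7] w 27.1 g 98.3
shift now-axes [-11.9 -75.    1.1] goal-axes [-11.9 -75.    1.1] turn [-0.     0.     0.001]
in stand -93.1 -75.0
```

View pics/k.png

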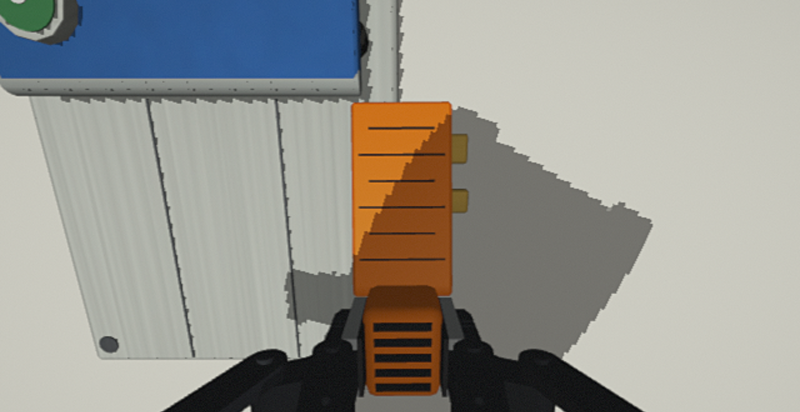

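The deck left of the wedge is bare. Two chips sit beyond the deck edge, at (459,149) and (460,201), and the third is hidden by the wedge. I'll draw back to the middle line and locate the chips numerically.

Call:
{"fn": "move_arm", "kwargs": {
  "increments": "-12 0 -3 0 0 0 20; 0 -25 0 0 0 0 20; 0 -25 0 0 0 0 20; 0 -25 0 0 0 0 20; 0 0 0 0 0 0 20"
}}

```text
time_s: 12.52
tcp_pos: [490.6, 30.0, 109.3]
tcp_rot: [-3.11, -0.443, 0.001]
ft_force: [-0.0, -0.3, -1.6]
width: 0.317
grip_force: 98.6
```

```bash
python3 - <<'E'
from h import *
sp(-105,0,105)
for cam in('wrist','side','scene'):
    P=bot.camera_params(cam); im=bot.capture(cam)[...,::-1]; h=cv2.cvtColor(np.ascontiguousarray(im),cv2.COLOR_BGR2HSV)
    m=cv2.inRange(h,(17,90,50),(32,255,255)); n,l,st,c=cv2.connectedComponentsWithStats(m)
    for i in range(1,n):
        if st[i,4]>=(60 if cam=='wrist' else 4):
            o=[]
            for z in(7,25):
                p=ray(cam,*c[i],z,P)[:2]-O;o.append([round(p@ex),round(p@ey)])
            if abs(o[0][0])<250 and abs(o[0][1])<250: print(cam,st[i],c[i].round(),o)
    if cam=='wrist':
        for x,y in((88,20),(88,-20)): pass
        m=cv2.inRange(h,(3,130,60),(16,255,255)); ys,xs=np.where(m); k=ys<ys.min()+3; print('tip row',ys.min(),xs[k].min(),xs[k].max())
        for u in(xs[k].min(),xs[k].max()):
            p=ray(cam,u,ys.min(),25,P)[:2]-O; print('tip',p@ex,p@ey)
E
```

```text
t 12.525 p [490.6  30.  109.3] F [-0.  -0.3 -1.6] w 27.1 g 98.6
shift now-axes [1.  1.2 4.3] goal-axes [1.  1.2 4.3] turn [-0.     0.     0.003]
in stand -106.0 1.2
wrist [ 464   83   50   25 1067] [489.  95.] [[-23, -92], [-24, -83]]
wrist [473 129  34  19 590] [490. 138.] [[-47, -97], [-45, -87]]
tip row 81 282 360
tip -18.379251476759705 20.370924731313952
tip -18.244253539931176 -18.0786956508929
side [333 229   3   3   8] [334. 230.] [[-45, -96], [-32, -94]]
side [332 233   6   4  16] [334. 235.] [[-23, -90], [-10, -88]]
side [360 234   5   4  10] [362. 236.] [[-45, 10], [-31, 10]]
scene [297 198   7   9  29] [299. 202.] [[-39, -93], [-68, -101]]
```

All three chips lie on the worktop at stand y about -92: a double blob plus a single one. Next I'll lower the wedge onto the deck.

Call:
{"fn": "move_arm", "kwargs": {
  "increments": "1 1.2 2.5 0 0 0.003 20; 0 0 1 0 0 0 20; 0 0 0 0 0 0 20"
}}

```text
time_s: 13.05
tcp_pos: [493.3, 27.6, 105.6]
tcp_rot: [3.111, 0.434, 0.0]
ft_force: [0.2, -2.0, 1.7]
width: 0.31
grip_force: 98.7
```

Call:
{"fn": "move_arm", "kwargs": {
  "increments": "0 0 0.5 0 0 0 20; 0 0 0 0 0 0 20"
}}

```text
time_s: 13.3
tcp_pos: [493.3, 27.7, 105.6]
tcp_rot: [3.111, 0.434, 0.001]
ft_force: [-3.8, -3.2, 12.3]
width: 0.312
grip_force: 100.3
```

Call:
{"fn": "move_arm", "kwargs": {
  "increments": "0 0 0.5 0 0 0 20; 0 0 0 0 0 0 20"
}}

```text
time_s: 13.55
tcp_pos: [493.3, 27.7, 105.5]
tcp_rot: [3.11, 0.434, 0.001]
ft_force: [-7.1, -3.3, 22.2]
width: 0.313
grip_force: 101.8
```

Call:
{"fn": "move_arm", "kwargs": {
  "increments": "0 0 -0.6 0 0 0 20; 10 0 0 0 0 0 20; 12 0 0 0 0 0 20; 12 0 0 0 0 0 20; 8 0 0 0 0 0 20"
}}

```text
time_s: 14.18
tcp_pos: [532.4, 39.3, 105.6]
tcp_rot: [3.111, 0.434, -0.004]
ft_force: [-16.8, -4.6, 24.9]
width: 0.311
grip_force: 101.4
```

Call:
{"fn": "move_arm", "kwargs": {
  "increments": "5 0 0 0 0 0 20; 5 0 0 0 0 0 20; 4 0 0 0 0 0 20; 0 0 0 0 0 0 20"
}}

```text
time_s: 14.68
tcp_pos: [542.9, 42.7, 105.5]
tcp_rot: [3.11, 0.434, -0.013]
ft_force: [-33.0, -11.7, 38.5]
width: 0.313
grip_force: 103.7
```

```bash
python3 - <<'E'
from h import *
sp(-42,0,105.5)
P=bot.camera_params('wrist'); im=np.ascontiguousarray(bot.capture('wrist')[...,::-1]); cv2.imwrite('pics/raw_m.png',im); h=cv2.cvtColor(im,cv2.COLOR_BGR2HSV)
m=cv2.inRange(h,(3,130,60),(16,255,255))[:230]; ys,xs=np.where(m); print('top row',ys.min(), 'col',xs.min(),xs.max())
# expected bar front silhouette rows for various lifts at y=0 (x=-5 region) and y=+-45
for L in(0,4,6):
    print(L,[np.round(proj('wrist',(*(O-5*ex+y*ey),35+L),P),1) for y in(-45,0,45)])
for x in range(380,400,6): print(x,im[:,x].astype(int).sum(1)[0:140:3])
E
```

```text
t 14.675 p [542.9  42.7 105.5] F [-33.  -11.7  38.5] w 26.7 g 103.7
shift now-axes [10.2 -1.1 -0. ] goal-axes [10.2 -1.   0. ] turn [ 0.     0.008 -0.003]
in stand -52.2 -1.0
top row 9 col 221 474
0 [array([410.6, 165.9]), array([317.8, 166.2]), array([224.9, 166.4])]
4 [array([413.1, 167.4]), array([317.7, 167.6]), array([222.2, 167.9])]
6 [array([414.4, 168.2]), array([317.6, 168.4]), array([220.8, 168.7])]
380 [602 532 192 538 611 622 327 620 442 378 628 330 345 331 224 316 318 319
 320 316 325 320 318 318 321 321 322 323 322 324 321 280 193 191 190 190
 195 195 195 194 194 191 191 205 195 193 203]
386 [604 533 207 534 604 607 338 333 445 382 617 604 346 454 238 314 315 318
 319 319 317 322 324 319 317 319 322 322 318 321 327 326 178 188 190 186
 188 192 193 198 190 196 194 192 190 183 188]
392 [601 525 204 532 604 595 347 346 279 384 357 349 345 325 202 325 319 321
 321 319 324 324 324 318 323 322 315 322 323 323 326 332 325 332 324 324
 311 250 191 192 191 189 190 191 193 190 184]
398 [600 523 188 625 604 600 325 340 269 373 615 330 364 563 196 218 327 322
 324 323 327 323 324 316 321 321 323 320 325 335 332 328 325 320 317 320
 312 189 194 189 188 194 197 195 192 196 189]
```

Call:
{"fn": "move_arm", "kwargs": {
  "increments": "0 0 -0.7 0 0 0 20; 0 0 -0.5 0 0 0 20; 0 0 0 0 0 0 20"
}}

```text
time_s: 15.1
tcp_pos: [544.8, 43.2, 105.7]
tcp_rot: [-3.111, -0.434, 0.008]
ft_force: [-14.8, -3.2, 5.0]
width: 0.31
grip_force: 99.1
```

```bash
python3 -c "
from h import *
sp(-42,0,105.5)"
```

```text
t 15.1 p [544.8  43.2 105.7] F [-14.8  -3.2   5. ] w 26.5 g 99.1
shift now-axes [ 8.3 -1.1  0.1] goal-axes [ 8.3 -1.1  0.2] turn [-0.001  0.005 -0.003]
in stand -50.3 -1.1
```

Call:
{"fn": "move_arm", "kwargs": {
  "increments": "2 -0.3 0 0 0 0 20; 2 -0.3 0 0 0 0 20; 2 -0.3 0 0 0 0 20; 0 0 0 0 0 0 20"
}}

```text
time_s: 15.6
tcp_pos: [550.6, 45.7, 105.7]
tcp_rot: [3.111, 0.434, -0.007]
ft_force: [-11.2, -3.5, 3.7]
width: 0.315
grip_force: 99.2
```

```bash
python3 -c "
from h import *
sp(-42,0,105.5)"
```

```text
t 15.6 p [550.6  45.7 105.7] F [-11.2  -3.5   3.7] w 26.9 g 99.2
shift now-axes [ 2.  -0.3  0.2] goal-axes [ 2.  -0.3  0.2] turn [-0.001  0.005 -0.003]
in stand -44.0 -0.3
```

```bash
python3 - <<'E'
from h import *
P=bot.camera_params('wrist'); im=np.ascontiguousarray(bot.capture('wrist')[...,::-1]); cv2.imwrite('pics/raw_n.png',im); h=cv2.cvtColor(im,cv2.COLOR_BGR2HSV)
b=cv2.inRange(h,(100,120,40),(125,255,255))
for r in range(40,170,12):
    x=np.where(b[r])[0]; print(r,(x.min(),x.max()) if len(x) else None)
for L in(0,2,4,6):
    print(L,[np.round(proj('wrist',(*(O+x*ex+y*ey),40+L),P),1) for y in(62,-62) for x in (0,10,30)])
o=cv2.inRange(h,(3,130,40),(16,255,255)); ys,xs=np.where(o[:,300:340]); print('orange rows',ys.min(),ys.max())
r=[ (i,o[i].sum()//255, np.where(o[i])[0].min(),np.where(o[i])[0].max()) for i in range(130,330,8) if o[i].any()]; print(r)
q=lambda x,y,z:np.round(proj('wrist',(*(O+x*ex+y*ey),z),P),1)
s=bot.read_state();print('expect junction',[q(-44+18,y,40) for y in(20,-20)],'block front top',q(-26,0,63))
print([(i,im[i,200].tolist(),im[i,430].tolist()) for i in range(130,180,4)])
E
```

```text
40 None
52 None
64 (np.int64(415), np.int64(460))
76 (np.int64(173), np.int64(460))
88 (np.int64(174), np.int64(458))
100 (np.int64(176), np.int64(457))
112 (np.int64(177), np.int64(456))
124 (np.int64(179), np.int64(454))
136 (np.int64(180), np.int64(453))
148 (np.int64(182), np.int64(452))
160 (np.int64(183), np.int64(450))
0 [array([188.3, 175.3]), array([185.4, 154.1]), array([179.4, 108.8]), array([450.7, 174.8]), array([453.3, 153.5]), array([459. , 108.2])]
2 [array([186.4, 176.2]), array([183.5, 154.7]), array([177.2, 108.7]), array([452.5, 175.6]), array([455.2, 154.1]), array([461.1, 108.1])]
4 [array([184.5, 177.1]), array([181.5, 155.3]), array([175. , 108.6]), array([454.4, 176.5]), array([457.2, 154.7]), array([463.2, 108.1])]
6 [array([182.5, 178. ]), array([179.4, 155.9]), array([172.8, 108.6]), array([456.3, 177.4]), array([459.2, 155.3]), array([465.4, 108. ])]
orange rows 185 316
[(186, np.uint64(34), np.int64(282), np.int64(361)), (194, np.uint64(79), np.int64(282), np.int64(361)), (202, np.uint64(80), np.int64(282), np.int64(361)), (210, np.uint64(79), np.int64(2
[... 585 characters left out ...]
(351)), (306, np.uint64(61), np.int64(292), np.int64(352)), (314, np.uint64(53), np.int64(296), np.int64(348))]
expect junction [array([279.5, 226.5]), array([359.9, 226.3])] block front top [319.4 246.5]
[(130, [94, 146, 81], [99, 62, 34]), (134, [134, 174, 130], [100, 63, 36]), (138, [212, 221, 220], [99, 63, 38]), (142, [196, 208, 206], [98, 61, 36]), (146, [167, 102, 52], [100, 63, 37]), (150, [167, 103, 56], [99, 63, 35]), (154, [166, 103, 55], [100, 64, 36]), (158, [166, 102, 54], [101, 64, 36]), (162, [166, 103, 55], [100, 64, 35]), (166, [166, 101, 53], [101, 65, 36]), (170, [166, 103, 55], [101, 64, 36]), (174, [169, 104, 54], [100, 62, 34]), (178, [171, 181, 176], [103, 108, 105])]
```

```bash
cat > lift.py <<'E'
from h import *
import pickle
s=bot.read_state();P0=bot.camera_params('wrist')
def T(p,r): M=np.eye(4);M[:3,:3]=Rn.from_rotvec(r).as_matrix();M[:3,3]=p;return M
W=np.eye(4);W[:3,:3]=P0['R'];W[:3,3]=P0['t']; K=W@T(s['tcp_pos'],s['tcp_rot'])
def cam(p,r):
    M=K@np.linalg.inv(T(p,r)); return dict(P0,R=M[:3,:3],t=M[:3,3])
def wid(im,P,rows,L):
    b=cv2.inRange(cv2.cvtColor(im,cv2.COLOR_BGR2HSV),(100,120,25),(125,255,255)); o=[]
    for r in rows:
        x=np.where(b[r])[0]
        if len(x): o.append(np.linalg.norm(ray('wrist',x.max()+.5,r,40+L,P)-ray('wrist',x.min()-.5,r,40+L,P)))
    return np.round(o,1)
E
python3 - <<'E'
from lift import *
f=cv2.imread('pics/raw_f.png'); Pf=cam([468.6,86.8,104.2],[-3.111,-.44,0])
d=cv2.imread('pics/raw_d.png'); d0=pickle.load(open('d.pkl','rb'))[0] if 1 else 0
print('f',wid(f,Pf,[1,3,5,7,9],0)); print('d',wid(d,d0,[30,40,50,60],0))
n=cv2.imread('pics/raw_n.png');m=cv2.imread('pics/raw_m.png');Pm=cam([542.9,42.7,105.5],[3.11,.434,-.013])
for L in(0,2,4,6): print(L,'n',wid(n,P0,[120,140,160,170],L),'m',wid(m,Pm,[100,120,140,150],L))
E
```

```text
f [122.8 123.  122.8 122.6 121.6]
d [123.4 122.4 123.5 104.2]
0 n [124.6 124.7 124.8 125.1] m [122.8 122.4 123.  122.8]
2 n [122.8 122.9 123.  123.2] m [121.  120.6 121.2 121. ]
4 n [120.9 121.  121.1 121.4] m [119.2 118.8 119.4 119.2]
6 n [119.1 119.2 119.3 119.6] m [117.4 117.  117.5 117.4]
```

Lift measured from the platform's apparent width is about 2.1 mm, because the wedge slipped back a few mm in the grip. I'll push on about 6 mm.

Call:
{"fn": "move_arm", "kwargs": {
  "increments": "2 -0.1 0 0 0 0 20; 2 0 0 0 0 0 20; 2 0 0 0 0 0 20; 0 0 0 0 0 0 20"
}}

```text
time_s: 16.15
tcp_pos: [556.3, 47.5, 105.7]
tcp_rot: [-3.111, -0.435, 0.007]
ft_force: [-11.1, -3.3, 3.6]
width: 0.31
grip_force: 99.1
```

```bash
python3 - <<'E'
from lift import *
im=np.ascontiguousarray(bot.capture('wrist')[...,::-1]);cv2.imwrite('pics/raw_p.png',im)
sp(-37,0,105.5)
for L in(0,2,4,6): print(L,wid(im,P0,[120,140,160,170],L))
o=cv2.inRange(cv2.cvtColor(im,cv2.COLOR_BGR2HSV),(3,130,40),(16,255,255))
print([(i,np.where(o[i])[0].min(),np.where(o[i])[0].max()) for i in range(180,250,4) if o[i].any()])
E
```

```text
t 16.2 p [556.3  47.5 105.6] F [-11.6  -2.7   3.5] w 26.6 g 99.1
shift now-axes [ 1.  -0.1  0.1] goal-axes [ 1.  -0.1  0.1] turn [-0.001  0.004 -0.002]
in stand -38.0 -0.1
0 [125.5 125.6 126.2 126. ]
2 [123.6 123.8 124.3 124.2]
4 [121.8 121.9 122.5 122.3]
6 [119.9 120.1 120.6 120.4]
[(200, np.int64(282), np.int64(361)), (204, np.int64(282), np.int64(361)), (208, np.int64(283), np.int64(361)), (212, np.int64(283), np.int64(361)), (216, np.int64(283), np.int64(361)), (220, np.int64(283), np.int64(361)), (224, np.int64(283), np.int64(361)), (228, np.int64(283), np.int64(361)), (232, np.int64(283), np.int64(361)), (236, np.int64(284), np.int64(358)), (240, np.int64(293), np.int64(350)), (244, np.int64(292), np.int64(351)), (248, np.int64(291), np.int64(352))]
```

Call:
{"fn": "move_arm", "kwargs": {
  "increments": "1 0 0 0 0 0 20; 0 0 0 0 0 0 20; 0 0 0 0 0 0 20; 0 0 0 0 0 0 20; 0 0 0 0 0 0 20"
}}

```text
time_s: 16.82
tcp_pos: [557.1, 47.7, 105.6]
tcp_rot: [-3.111, -0.434, 0.007]
ft_force: [-12.7, -3.1, 4.8]
width: 0.307
grip_force: 99.1
```

```bash
python3 -c "
from lift import *
im=np.ascontiguousarray(bot.capture('wrist')[...,::-1])
sp(-37,0,105.5)
print(wid(im,P0,[120,140,160,170],4))
print(bot.close_job())"
```

```text
t 16.875 p [557.1  47.7 105.6] F [-12.2  -2.4   4.9] w 26.8 g 99.1
shift now-axes [ 0.1 -0.1  0.1] goal-axes [ 0.1 -0.1  0.1] turn [-0.001  0.005 -0.003]
in stand -37.1 -0.1
[121.8 121.9 122.5 122.7]
the job is handed in; nothing more can be done
None
```

I handed the job in at 16.9 s: all three chips are on the worktop, and the gripped wedge holds the platform's front edge up by about 3.5 mm (measured from the wrist camera); no verdict was returned.

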